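Put the master gauges back in their homes

ROBOT

A 6-joint arm with a two-finger parallel gripper is mounted at the origin on the work surface. World frame = base frame: x ahead of the robot, y to its left, z up, the work surface at z = 0. Lengths are in mm, angles in degrees, forces in N, time in s.
With the tool pointing down it reaches from about 300 to 850 mm from the base axis. Payload 4.2 kg.
Tool frame: the origin (TCP) lies midway between the tips of the shut fingers; the grasp point (between the pads) lies 19 mm behind it (env.grip_depth is the distance from the TCP to the grasp point, in mm); z points along the fingers, y is the line along which they close (so a half turn about z gives the same grasp; the last joint's range is limited). The gripper opens to 91 mm and grips with 3 to 60 N. Pads are 32 mm wide; open, the fingers measure 118 mm over their backs; the gripper's body (76 mm by 178 mm) begins 60 mm behind the grasp point.
Start: joints at [74.542, 18.312, 89.639, -0, 72.044, -1.146], TCP at [142.147, 557.169, 213.976] pointing down, gripper open.
Joint ranges: [-177.97, 177.97], [-48.28, 115.42], [12.27, 149.76], [-77.06, 257.06], [2.81, 150.46], [-146.56, 146.56]. Speed limits (degrees/s): [147.25, 147.25, 180, 180, 180, 180].

INTERFACE

Orientations are given as [roll, pitch, yaw] about the fixed x, y, z axes, in that order (R = Rz(yaw) Ry(pitch) Rx(roll)).
In Python, from workcell import env, eyes gives the robot as it stands.
- The arm moves only by the tool send_rows, never from a script. Its argument "motion" is a list of rows, each a list of 7 numbers: the shift along the world's x, y, z normalised to -1 to 1, where 1 is 0.5 m, then the turn, a rotation vector about the world's x, y, z normalised to -1 to 1, where 1 is 60 degrees, then the opening, from -1 (shut) to 1 (fully open). A call has 1 to 20 rows; each row is the pose to reach, as a shift and turn from the pose commanded when the call began; what a row does not reach only later rows make up. A row lasts 1/8 s, in which the tool goes at most 62.5 mm and 10.7 degrees, less where a joint would pass 70% of its speed; a pose out of reach is approached as far as the arm can. A call with a number of a shift or a turn outside -1 to 1 is refused whole. A call with a gripper value outside its range is refused whole. The fingers move at their own pace and stop on an object; "squeeze" is the grip in N (left out, the last holds). Time passes only in rows, so rows that repeat a pose let the fingers close. It gives the time, the measured TCP pose, the force, the opening and the grip force at its end, in the units of the state.
- env.state(): the state, without advancing time (a new reading comes with each control period).
- eyes.grab_frame(name): name is "scene" or "side" or "wrist"; returns a dict with "pixels" (384x512x3 uint8, red, green, blue), "depth" (384x512 float32, mm along the optical axis (not along the pixel's ray), 0 where there is no reading), "fx", "fy", "cx", "cy" (pixels), "distortion" ([k1, k2, p1, p2, k3] as OpenCV has them; the pictures are not rectified), "R" (3x3) and "t" (3): a world point X has camera coordinates R X + t; the wrist camera has in their place "T_tool_cam" (4x4, takes a point from camera to tool coordinates, whose origin is the TCP and whose axes are the flange's). Camera axes: x right, y down, z forward; pixel columns grow to the right and rows downward; lengths in mm; the calibration is good to about 2 mm. A picture is of the moment at which its call begins: read the wrist's pose just before it.
- env.job_done(): hands the job in; it is judged then, once.
The state is a dict: "time_s": time; "qpos": joint angles; "qvel": joint speeds; "effort": joint torques, N m; "ee_pos": TCP position; "ee_rot": TCP orientation; "force": force on the tool from outside, world axes, zero at the start; "torque": the same for the moment, N m; "gripper_width": finger opening in mm; "gripper_force": force on a finger pad.
Only numpy, scipy, OpenCV 4.12 (cv2) and the standard library are available. Lean on these libraries where they do the work, as an engineer would, in place of code of your own. Each camera call takes 0.05 s, during which the arm holds its last target. There are 200 camera calls.

TASK

Put the four loose steel gauges away, each in the home that fits it: the large plug gauge upright in the larger round hole, the small plug gauge upright in the smaller one, the ring gauge flat over the post, and the gauge block lying in the pocket of the red holder. Set each one fully down without dropping it, and leave the caliper and the loupe where they are.

Things in the scene. Friction and masses are not known exactly. Their poses are not given: they have to be found in the camera images.
- big_plug_center (a point): The large plug gauge, loose, standing upright on the bench: steel gauging cylinder 44 mm diameter and 25 mm high at the bottom, above it a knurled round handle 22 mm diameter and 60 mm long; 85 mm tall in all, about 0.36 kg. The point is on its axis half-way up (42.5 mm above its foot), axes z up along the gauge.
- small_plug_center (a point): The small plug gauge, loose, standing upright on the bench: steel gauging cylinder 24 mm diameter and 25 mm high at the bottom, above it a knurled round handle 14 mm diameter and 50 mm long; 75 mm tall in all, about 0.11 kg. The point is on its axis half-way up (37.5 mm above its foot), axes z up along the gauge.
- ring_gauge_center (a point): The steel ring gauge, loose, lying flat on the bench: 52 mm outside diameter, 30 mm bore right through, 24 mm high, about 0.27 kg. The point is at its centre (in the bore, 12 mm above its underside), z up along the bore.
- gauge_block_center (a point): The steel gauge block, loose, lying on the bench: a plain bar 60 mm long (its x axis), 24 mm wide (y) and 24 mm high (z up), about 0.27 kg. The point is at its centre, 12 mm above its underside. Its two ends are alike.
- big_socket: Fixed square wooden block 84 x 84 mm, 20 mm high, with a round hole 60 mm diameter and 12 mm deep in the middle of its top: home of the large plug gauge. Origin at the centre of its underside (on the bench), z up; the hole's floor is 8 mm above the origin.
- small_socket: Fixed square wooden block 64 x 64 mm, 20 mm high, with a round hole 40 mm diameter and 12 mm deep in the middle of its top: home of the small plug gauge. Origin at the centre of its underside (on the bench), z up; the hole's floor is 8 mm above the origin.
- ring_post: Fixed round wooden base 72 mm diameter and 8 mm thick with a short steel post, 14 mm diameter, rounded off at the tip, standing 16 mm out of its middle (its tip 24 mm above the bench): home of the ring gauge, which goes over the post and lies flat on the base. Origin at the centre of its underside, z up.
- block_holder: Fixed red anodised holder with an open rectangular pocket 78 mm long (its x axis) and 40 mm wide (y): home of the gauge block. Pocket floor 4 mm above the origin, walls 7 mm thick with their rim 10 mm above the bench. Origin at the centre of the pocket, at the underside on the bench, z up. The holder goes on beyond the pocket at +x (away from the robot) with a flat sliding cover, fully open, standing 16 mm high there; the cover stays as it is.
- caliper_center (a point): Bystander: a loose dial caliper lying flat on the bench, about 170 mm long (its x axis, jaws and dial towards -x), 46 mm over the jaws, 15 mm high at the dial. The point is the middle of its beam, 5 mm above the bench. To be left where it lies.
- loupe_center (a point): Bystander: a loose black magnifying loupe standing on the bench, 32 mm diameter, 32 mm high. The point is on its axis half-way up. To be left where it stands.
Mind the look-alikes: they are no part of the job. Leave any purple or yellow look-alike of the part that bears gauge_block_center alone.

How it is judged (in metres and radians):
At the end, for the whole second after the job is handed in: Each gauge is in its own home (big plug: 60 mm hole, small plug: 40 mm hole, ring: post, block: red pocket, lengthwise): centre within 13 mm of the home's centre, resting on its floor (height within 4 mm), upright or flat within 0.12 rad, released and at rest (horizontal distance between big_plug_center and big_socket below 0.013 m and z of big_plug_center in the frame of big_socket between 0.0465 and 0.0545 m and angle between each of big_plug_center, small_plug_center, ring_gauge_center, gauge_block_center's own z axis and vertical below 0.12 rad and linear speed of each of big_plug, small_plug, ring_gauge, gauge_block below 0.02 m/s and horizontal distance between small_plug_center and small_socket below 0.013 m and z of small_plug_center in the frame of small_socket between 0.0415 and 0.0495 m and horizontal distance between ring_gauge_center and ring_post below 0.013 m and z of ring_gauge_center in the frame of ring_post between 0.016 and 0.024 m and horizontal distance between gauge_block_center and block_holder below 0.013 m and z of gauge_block_center in the frame of block_holder between 0.012 and 0.02 m and angle between the x axis of gauge_block_center and the x axis of block_holder, either way round below 0.45 rad); the robot touches nothing.
It fails at once if a gauge is dropped or thrown (moves free of the fingers faster than 0.8 m/s) ((linear speed of big_plug above 0.8 m/s and contact force between the fingers and big_plug below 0.05 N) or (linear speed of small_plug above 0.8 m/s and contact force between the fingers and small_plug below 0.05 N) or (linear speed of ring_gauge above 0.8 m/s and contact force between the fingers and ring_gauge below 0.05 N) or (linear speed of gauge_block above 0.8 m/s and contact force between the fingers and gauge_block below 0.05 N)).
It fails at once if the caliper is pushed away (more than 20 mm) (distance of caliper_center from where it was at the start of the episode above 0.02 m).
It fails at once if the loupe is pushed away (more than 20 mm) (distance of loupe_center from where it was at the start of the episode above 0.02 m).
It also fails if it takes over 99 s, if anything falls off the work surface, if the arm or the gripper's body presses on something with over 40 N, if the wrist force passes 120 N, or if a joint passes its speed limit or range.

## Working session

There is one attempt and no reset: what is moved stays moved. The work goes in short steps, Python scripts to look and compute and a tool call to move; the robot and the scene stay as the last step left them, time stands still between calls to the robot, and variables do not carry over. Pictures are saved under pics/ and viewed, at most 14 in all, crops included, and the job is handed in when it is done.

Besides the shell and the picture viewer there is one more tool, called after "Call:" as name(argument=value, ...) on one line, values as JSON. send_rows: Moves the arm, as the interface text tells. Its arguments: {"type":"object","properties":{"motion":{"type":"array"},"squeeze":{"type":"number"}},"required":["motion"]}

```bash
mkdir -p pics; ls; python3 - <<'E'
from workcell import env, eyes
import cv2,pickle
print(env.state())
for n in("scene","side","wrist"):
    f=eyes.grab_frame(n); pickle.dump(f,open(f"{n}0.pkl","wb"))
    cv2.imwrite(f"pics/{n}0.png",f["pixels"][:,:,::-1])
    print(n,f["fx"],f["cx"],f["cy"],f["distortion"],f.get("R"),f.get("t"),f.get("T_tool_cam"))
E
```

```text
pics
{'time_s': 0.0, 'qpos': array([ 7.45404578e+01,  1.83499060e+01,  8.97053512e+01, -1.11722201e-03,
        7.20422376e+01, -1.14625659e+00]), 'qvel': array([ 0.09256957,  0.04409274, -0.01841594, -0.03103158,  0.05628266,
        0.03261233]), 'effort': array([-1.84598910e-03, -4.12462378e+01, -2.31966090e+01,  7.22762081e-02,
        4.57907771e-02, -1.67836506e-04]), 'ee_pos': array([142.03150317, 556.67620585, 213.14480643]), 'ee_rot': array([-1.79902503e+02, -8.88351414e-04,  1.65687059e+02]), 'force': array([-0.89278679,  0.28683567,  0.14522852]), 'torque': array([ 0.01582099, -0.00240076, -0.01920766]), 'gripper_force': 0.0, 'gripper_width': 91.57707696643328}
scene 350.26853573135566 259.62346065174904 189.37292068071685 [-0.07428711  0.          0.          0.          0.        ] [[ 0.21353688  0.97670938  0.02099484]
 [ 0.50254568 -0.09139119 -0.85970663]
 [-0.83776479  0.19412994 -0.51035647]] [ -89.73338998 -180.91803276 1373.53402771] None
side 458.7333213850115 257.0669478344127 193.73084835244984 [0.00232959 0.         0.         0.         0.        ] [[-0.9967784  -0.07817472 -0.01793114]
 [-0.03563394  0.63193632 -0.77420069]
 [ 0.07185425 -0.77106757 -0.63268615]] [ 462.71238516   59.62419419 1132.46187468] None
wrist 290.6337704657366 260.2333270315109 190.34955053991732 [-0.01801333  0.          0.          0.          0.        ] None None [[-1.23666114e-03 -9.67081209e-01 -2.54464939e-01  7.01064808e+01]
 [ 9.99999210e-01 -1.25364706e-03 -9.54223783e-05  3.04419797e-01]
 [-2.26728032e-04 -2.54464855e-01  9.67081995e-01 -1.69813932e+02]
 [ 0.00000000e+00  0.00000000e+00  0.00000000e+00  1.00000000e+00]]
```

View pics/scene0.png

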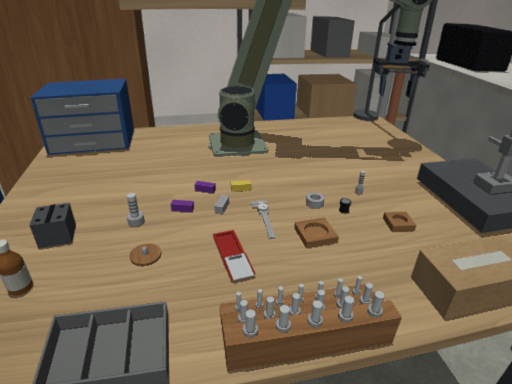

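View pics/side0.png

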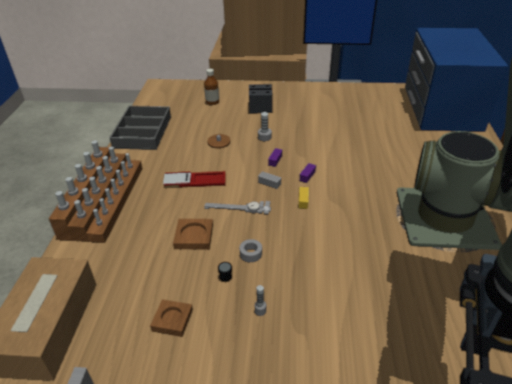

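View pics/wrist0.png

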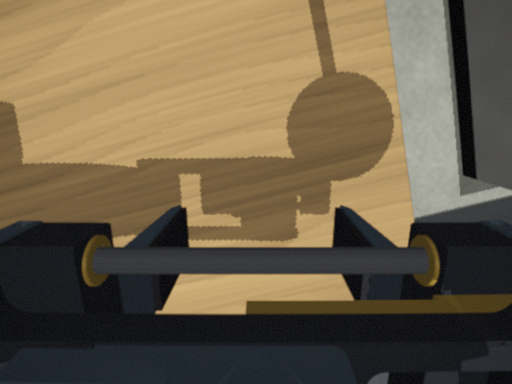

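The scene picture shows the big plug at (135,211), the small plug at (360,183), the ring at (315,200) and the loupe at (345,206). The sockets are at (316,232) and (400,221), the post at (145,254) and the red holder at (234,255).
Candidates for the block are grey (222,204), purple (205,187) and (182,206), and yellow (241,186). The plain steel-grey one fits. I'll confirm it in an enlarged crop.

```bash
cat > h.py <<'E'
import numpy as np,cv2,pickle
from scipy.spatial.transform import Rotation as Rn
def K(f): return np.array([[f["fx"],0,f["cx"]],[0,f["fy"],f["cy"]],[0,0,1.]])
def pose(f,st=None):
    "camera-to-world R, camera centre"
    if f.get("R") is not None and "T_tool_cam" not in f:
        R=np.array(f["R"]); return R.T,-R.T@np.array(f["t"])
    T=np.array(f["T_tool_cam"]); Rt=Rn.from_euler("xyz",st["ee_rot"],degrees=True).as_matrix()
    return Rt@T[:3,:3],Rt@T[:3,3]+st["ee_pos"]
def rays(f,uv):
    p=cv2.undistortPoints(np.float64(uv).reshape(-1,1,2),K(f),np.array(f["distortion"])).reshape(-1,2)
    return np.c_[p,np.ones(len(p))]
def cast(f,uv,z,st=None):
    R,c=pose(f,st); d=rays(f,uv)@R.T
    return c+d*((z-c[2])/d[:,2])[:,None]
def cloud(f,st=None):
    h,w=f["depth"].shape; u,v=np.meshgrid(np.arange(w),np.arange(h))
    R,c=pose(f,st); P=rays(f,np.c_[u.ravel(),v.ravel()])*f["depth"].reshape(-1,1)
    P=(P@R.T+c); P[f["depth"].ravel()==0]=np.nan
    return P.reshape(h,w,3)
E
python3 - <<'E'
from h import *
S={}
for n,b in(("scene",(110,165,420,285)),("side",(140,90,330,345))):
    f=pickle.load(open(n+"0.pkl","rb")); P=cloud(f); z=P[...,2]
    x0,y0,x1,y1=b; m=np.zeros(z.shape,np.uint8); m[y0:y1,x0:x1]=(z>6)[y0:y1,x0:x1]
    k,L,s,_=cv2.connectedComponentsWithStats(m)
    print(n)
    for i in range(1,k):
        if s[i,4]<20: continue
        p=P[L==i]; c=f["pixels"][L==i].mean(0).astype(int); zt=np.percentile(p[:,2],95); q=p[p[:,2]>zt-4]
        print(s[i,:5],"zt %.0f"%zt,"top",q.mean(0).round(),"range",p[:,:2].min(0).round(),p[:,:2].max(0).round(),c)
    if n=="side": A=cv2.resize(f["pixels"][90:345,140:330],None,fx=2.3,fy=2.3,interpolation=2)
    else: B=cv2.resize(f["pixels"][165:285,110:420],None,fx=2.5,fy=2.5,interpolation=2)
cv2.imwrite("pics/cA.png",A[...,::-1]);cv2.imwrite("pics/cB.png",B[...,::-1])
E
```

```text
scene
[356 171   9  22 111] zt 74 top [437. 305.  73.] range [429. 296.] [447. 316.] [96 97 95]
[417 170   3  11  20] zt 38 top [403. 533.  40.] range [401. 529.] [416. 535.] [46 43 38]
[194 181  22  11 184] zt 24 top [ 339. -153.   23.] range [ 316. -184.] [ 361. -120.] [ 84  46 101]
[231 180  20  11 174] zt 24 top [350. -46.  23.] range [333. -75.] [363. -16.] [156 138  58]
[127 193  17  33 350] zt 84 top [ 470. -344.   84.] range [ 452. -364.] [ 494. -323.] [106 108 107]
[306 192  19  15 213] zt 24 top [470. 151.  23.] range [443. 126.] [496. 177.] [112 112 111]
[214 195  15  18 177] zt 25 top [ 443. -115.   23.] range [ 409. -137.] [474. -92.] [118 118 117]
[340 198  12  14 132] zt 33 top [518. 222.  31.] range [500. 206.] [534. 238.] [52 51 48]
[171 200  23  11 215] zt 25 top [ 432. -222.   23.] range [ 412. -252.] [ 450. -191.] [ 82  43 103]
[252 200  21  37 203] zt 14 top [477.  -5.  13.] range [432. -29.] [600.  11.] [147 147 145]
[383 212  34  18 456] zt 21 top [610. 340.  19.] range [572. 305.] [644. 375.] [110  80  51]
[294 218  45  29 835] zt 20 top [612. 102.  19.] range
[... 1355 characters left out ...]
range [ 408. -135.] [471. -88.] [102 100  97]
[299 187  10  20 189] zt 27 top [347. -44.  25.] range [336. -74.] [359. -11.] [165 140  53]
[205 201  66  13 358] zt 16 top [473.  -3.  15.] range [431. -32.] [598.  16.] [134 131 126]
[ 173  219   41   30 1032] zt 22 top [607. 105.  21.] range [563.  59.] [651. 148.] [109  75  46]
[240 239  23  22 383] zt 26 top [466. 152.  24.] range [441. 125.] [491. 177.] [103 101  99]
[218 261  15  19 231] zt 35 top [515. 222.  33.] range [499. 204.] [531. 238.] [53 53 49]
[255 285  12  30 258] zt 75 top [433. 308.  75.] range [422. 299.] [444. 319.] [92 91 87]
[ 150  299   43   37 1074] zt 22 top [606. 341.  21.] range [570. 303.] [642. 377.] [105  73  44]
```

View pics/cA.png

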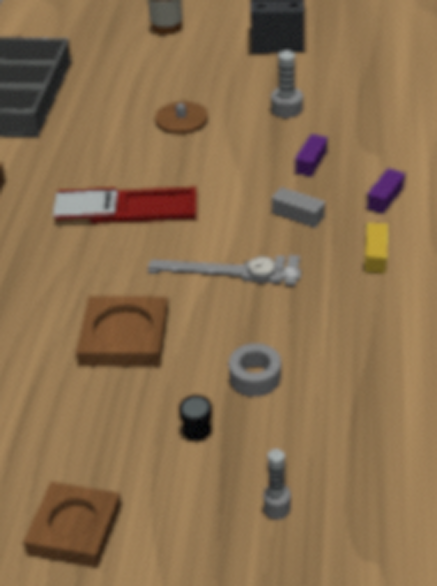

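The crop confirms that the grey steel bar at crop (298,206), side pixel (269,180), is the gauge block; the purple and yellow bars are the look-alikes. Next I need the block and holder yaw and the pocket centre.

```bash
python3 - <<'E'
from h import *
for n in("scene","side"):
    f=pickle.load(open(n+"0.pkl","rb")); P=cloud(f); X,Y,Z=np.moveaxis(P,2,0)
    b=(abs(X-441)<45)&(abs(Y+113)<35)&(Z>19)
    h=(X>540)&(X<750)&(Y>-165)&(Y<-60)&(Z>6)
    rgb=f["pixels"].astype(int); red=(rgb[...,0]>70)&(rgb[...,0]>2*rgb[...,1])&(X>540)&(X<750)&(Y>-165)&(Y<-60)
    for nm,m in(("block",b),("holder",h),("red",red)):
        r=cv2.minAreaRect(np.float32(P[m][:,:2])); bx=cv2.boxPoints(r)
        d=np.array([bx[1]-bx[0],bx[2]-bx[1]]); e=d[np.argmax(np.linalg.norm(d,axis=1))]; a=np.degrees(np.arctan2(e[1],e[0])); a=(a+90)%180-90
        print(n,nm,np.round(r[0],1),np.round(sorted(r[1]),1),"yaw %.1f"%a,"corners",bx.round().tolist())
E
```

```text
scene block [ 441.8 -114.5] [24.  63.3] yaw -24.6 corners [[408.0, -112.0], [466.0, -139.0], [476.0, -117.0], [418.0, -90.0]]
scene holder [ 645.6 -114.9] [ 54.8 170.6] yaw 7.8 corners [[557.0, -99.0], [565.0, -154.0], [734.0, -130.0], [726.0, -76.0]]
scene red [ 646.  -114.7] [ 53.8 168.6] yaw 7.3 corners [[559.0, -99.0], [566.0, -152.0], [733.0, -131.0], [726.0, -77.0]]
side block [ 438.2 -114.9] [31.2 60.9] yaw -26.6 corners [[404.0, -115.0], [458.0, -143.0], [472.0, -115.0], [418.0, -87.0]]
side holder [ 645.7 -115.4] [ 63.6 167.8] yaw 7.8 corners [[558.0, -95.0], [567.0, -158.0], [733.0, -136.0], [724.0, -73.0]]
side red [ 624.6 -115.1] [ 56.4 121.2] yaw 7.0 corners [[561.0, -94.0], [568.0, -150.0], [688.0, -136.0], [681.0, -80.0]]
```

Holder yaw is about 7.6° with the pocket centre near (607.5, −120); the block is at (440, −115) with yaw −25.5°. I'll start with the small plug and hover above it.

Call:
send_rows(motion=[[0.586,-0.501,-0.128,0,0,-1,1],[0.586,-0.501,-0.128,0,0,-1,1],[0.586,-0.501,-0.128,0,0,-1,1],[0.586,-0.501,-0.128,0,0,-1,1],[0.586,-0.501,-0.128,0,0,-1,1],[0.586,-0.501,-0.128,0,0,-1,1],[0.586,-0.501,-0.128,0,0,-1,1],[0.586,-0.501,-0.128,0,0,-1,1],[0.586,-0.501,-0.128,0,0,-1,1],[0.586,-0.501,-0.128,0,0,-1,1]], squeeze=20)

```text
time_s: 1.4
ee_pos: [434.2, 307.8, 150.3]
ee_rot: [180.0, -0.0, 105.8]
force: [-0.1, -1.4, 1.0]
gripper_width: 91.4
gripper_force: 0.0
```

```bash
cat > w.py <<'E'
import sys
from h import *
from workcell import env,eyes
def shot(name,regions=()):
    st=env.state(); f=eyes.grab_frame("wrist"); cv2.imwrite(f"pics/{name}.png",f["pixels"][...,::-1])
    P=cloud(f,st); print("t",st["time_s"],"tcp",st["ee_pos"].round(1),st["ee_rot"].round(1),"w",st["gripper_width"].round(1))
    for x,y,r,z0,z1 in regions:
        m=(np.hypot(P[...,0]-x,P[...,1]-y)<r)&(P[...,2]>z0)&(P[...,2]<z1)
        q=P[m]
        if len(q)>5: print((x,y),len(q),"mean",q.mean(0).round(1),"rect",[np.round(a,1) for a in cv2.minAreaRect(np.float32(q[:,:2]))])
        else: print((x,y),"none")
E
python3 -c "
from w import *
shot('w1',[(435,306,30,15,28),(435,306,30,68,82)])"
```

```text
Traceback (most recent call last):
  File "w.py", line 6, in shot
    P=cloud(f,st); print("t",st["time_s"],"tcp",st["ee_pos"].round(1),st["ee_rot"].round(1),"w",st["gripper_width"].round(1))
                                                                                                ^^^^^^^^^^^^^^^^^^^^^^^^^
AttributeError: 'float' object has no attribute 'round'
```

View pics/w1.png

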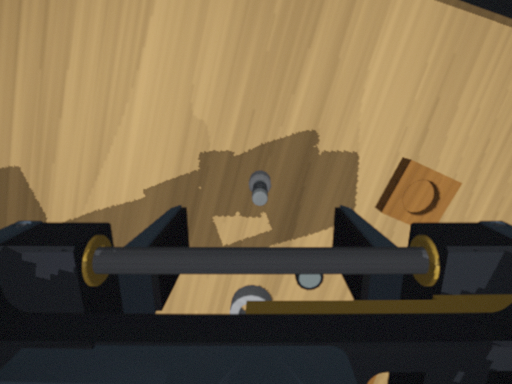

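The wrist view shows the small plug at (260,190), centred between the fingers, and its socket at (420,195). Reading the numbers.

```bash
sed -i 's/st\["gripper_width"\].round(1)/round(st["gripper_width"],1)/' w.py
python3 -c "
from w import *
shot('w2',[(435,306,30,15,28),(435,306,30,68,82),(608,340,60,17,24)])"
```

```text
t 1.45 tcp [434.3 307.7 150.3] [180.   -0.  105.8] w 91.3
(435, 306) 208 mean [434.1 311.9  23. ] rect [array([434.5, 309.8]), array([22.6, 18.2]), np.float64(13.1)]
(435, 306) 201 mean [435.1 307.9  73.6] rect [array([435.1, 307.5]), array([13.2, 13.4]), np.float64(37.6)]
(608, 340) 2196 mean [605.6 343.3  18.9] rect [array([607.9, 339.7]), array([64.5, 65.7]), np.float64(82.4)]
```

Call:
send_rows(motion=[[0,0.002,-0.1,0,0,0,1],[0,0.002,-0.19,0,0,0,1],[0,0.002,-0.238,0,0,0,1],[0,0.002,-0.238,0,0,0,1],[0,0.002,-0.238,0,0,0,1],[0,0.002,-0.238,0,0,0,-1],[0,0.002,-0.238,0,0,0,-1],[0,0.002,-0.238,0,0,0,-1],[0,0.002,-0.238,0,0,0,-1],[0,0.002,-0.238,0,0,0,-1],[0,0.002,-0.238,0,0,0,-1],[0,0.002,-0.238,0,0,0,-1],[0,0.002,-0.238,0,0,0,-1]], squeeze=25)

```text
time_s: 3.12
ee_pos: [435.0, 307.6, 30.9]
ee_rot: [-180.0, 0.0, 105.7]
force: [-1.1, -0.3, -0.3]
gripper_width: 14.1
gripper_force: 1.1
```

Call:
send_rows(motion=[[0,0,0,0,0,0,-1],[0,0,0,0,0,0,-1],[0,0,0.05,0,0,0,-1],[0,0,0.1,0,0,0,-1],[0,0,0.15,0,0,0,-1],[0.06,0.011,0.15,0,0,0,-1],[0.14,0.026,0.15,0,0,0,-1],[0.22,0.041,0.15,0,0,0,-1],[0.29,0.054,0.15,0,0,0,-1],[0.346,0.065,0.15,0,0,0,-1],[0.346,0.065,0.15,0,0,0,-1],[0.346,0.065,0.1,0,0,0,-1],[0.346,0.065,0.07,0,0,0,-1],[0.346,0.065,0.07,0,0,0,-1],[0.346,0.065,0.07,0,0,0,-1]], squeeze=25)

```text
time_s: 5.0
ee_pos: [608.3, 340.4, 66.7]
ee_rot: [179.9, -0.0, 105.7]
force: [0.1, -0.3, -0.4]
gripper_width: 13.3
gripper_force: 25.0
```

```bash
python3 -c "
from w import *
print(env.state()['gripper_force'])
shot('w3',[(608,340,60,17,24)])"
```

```text
24.999853670597076
t 5.0 tcp [608.3 340.4  66.7] [179.9  -0.  105.7] w 13.3
(608, 340) 2764 mean [604.5 355.1  19. ] rect [array([608.8, 343.1]), array([58.4, 64.2]), np.float64(82.5)]
```

View pics/w3.png

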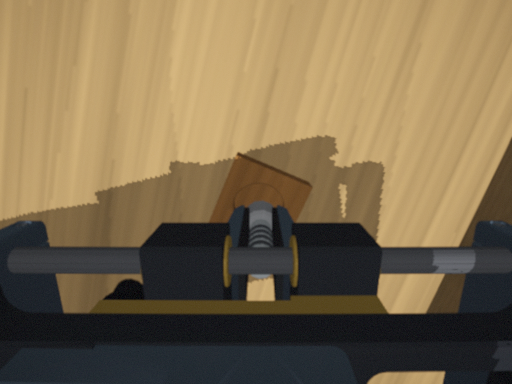

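The picture shows the plug held at (261,240) over the hole centre at (260,200). I'll lower, release and rise.

Call:
send_rows(motion=[[0,0,-0.02,0,0,0,-1],[0,0,-0.036,0,0,0,-1],[0,0,-0.046,0,0,0,-1],[0,0,-0.052,0,0,0,-1],[0,0,-0.055,0,0,0,-1],[0,0,-0.055,0,0,0,-1],[0,0,-0.055,0,0,0,-1],[0,0,-0.055,0,0,0,0],[0,0,-0.055,0,0,0,0],[0,0,-0.055,0,0,0,0],[0,0,-0.055,0,0,0,0],[0,0,-0.055,0,0,0,0],[0,0,0.0,0,0,0,0],[0,0,0.08,0,0,0,0],[0,0,0.168,0,0,0,0.7],[0,0,0.168,0,0,0,0.7]])

```text
time_s: 7.05
ee_pos: [610.4, 341.4, 154.8]
ee_rot: [179.5, -0.1, 105.7]
force: [-0.8, -0.5, 0.1]
gripper_width: 62.6
gripper_force: 0.0
```

```bash
python3 -c "
from w import *
shot('w4',[(608,340,30,70,95),(608,340,14,20,40)])"
```

```text
t 7.05 tcp [610.4 341.4 154.8] [ 1.795e+02 -1.000e-01  1.057e+02] w 62.6
(608, 340) 241 mean [609.3 341.6  80.2] rect [array([609.7, 340.7]), array([13.7, 13.5]), np.float64(33.2)]
(608, 340) 238 mean [608.5 344.9  30.8] rect [array([609.1, 342. ]), array([23.3, 19.5]), np.float64(16.4)]
```

The small plug is home. Next is the ring.

Call:
send_rows(motion=[[-0.28,-0.377,0,0,0,0,0.7],[-0.28,-0.377,0,0,0,0,0.7],[-0.28,-0.377,0,0,0,0,0.7],[-0.28,-0.377,0,0,0,0,0.7],[-0.28,-0.377,0,0,0,0,0.7],[-0.28,-0.377,0,0,0,0,0.7],[-0.28,-0.377,0,0,0,0,0.7],[-0.28,-0.377,0,0,0,0,0.7]])

```text
time_s: 8.1
ee_pos: [468.7, 152.4, 149.6]
ee_rot: [-180.0, -0.0, 105.7]
force: [0.2, 0.1, 1.0]
gripper_width: 77.5
gripper_force: 0.0
```

```bash
python3 -c "
from w import *
shot('w5',[(468,151.5,40,18,30),(516,222,25,25,40)])"
```

```text
t 8.1 tcp [468.7 152.4 149.6] [-180.    -0.   105.7] w 77.5
(468, 151.5) 1233 mean [468.2 152.3  22.8] rect [array([468.2, 151.9]), array([49.8, 50.4]), np.float64(16.2)]
(516, 222) 860 mean [517.  221.6  31.3] rect [array([517.4, 221.1]), array([31.8, 30.8]), np.float64(15.8)]
```

View pics/w5.png

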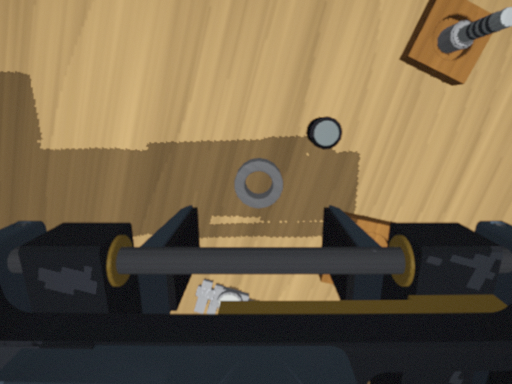

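The ring is at (259,183), centred between the fingers, and the loupe at (324,132) is clear. I'll descend and grip.

Call:
send_rows(motion=[[0,0,-0.12,0,0,0,0.7],[0,0,-0.22,0,0,0,0.7],[0,0,-0.27,0,0,0,0.7],[0,0,-0.29,0,0,0,0.7],[0,0,-0.29,0,0,0,0.7],[0,0,-0.29,0,0,0,0.7],[0,0,-0.29,0,0,0,-1],[0,0,-0.29,0,0,0,-1],[0,0,-0.29,0,0,0,-1],[0,0,-0.29,0,0,0,-1],[0,0,-0.29,0,0,0,-1],[0,0,-0.29,0,0,0,-1],[0,0,-0.29,0,0,0,-1]], squeeze=35)

```text
time_s: 9.78
ee_pos: [467.4, 151.5, 5.3]
ee_rot: [-179.9, 0.0, 105.7]
force: [-2.5, -0.1, 5.8]
gripper_width: 51.1
gripper_force: 35.0
```

Call:
send_rows(motion=[[0,0,0.05,0,0,0,-1],[0,0,0.12,0,0,0,-1],[0,0,0.19,0,0,0,-1],[0.02,-0.06,0.19,0,0,0,-1],[0.04,-0.14,0.19,0,0,0,-1],[0.07,-0.23,0.19,0,0,0,-1],[0.1,-0.32,0.19,0,0,0,-1],[0.13,-0.42,0.19,0,0,0,-1],[0.16,-0.52,0.19,0,0,0,-1],[0.19,-0.62,0.19,0,0,0,-1],[0.22,-0.72,0.19,0,0,0,-1],[0.25,-0.82,0.19,0,0,0,-1],[0.27,-0.89,0.19,0,0,0,-1],[0.281,-0.926,0.19,0,0,0,-1],[0.281,-0.926,0.19,0,0,0,-1],[0.281,-0.926,0.19,0,0,0,-1]])

```text
time_s: 11.78
ee_pos: [608.1, -309.6, 99.6]
ee_rot: [-180.0, -0.1, 105.7]
force: [-0.0, 0.3, -3.1]
gripper_width: 50.6
gripper_force: 35.0
```

```bash
python3 -c "
from w import *
shot('w6',[(609,-311,60,4,12),(609,-311,14,14,27),(609,-311,45,95,125)])"
```

```text
t 11.775 tcp [ 608.1 -309.6   99.6] [-1.800e+02 -1.000e-01  1.057e+02] w 50.6
(609, -311) 2689 mean [ 606.2 -304.     7. ] rect [array([ 608.1, -311.9]), array([70.7, 69.1]), np.float64(69.7)]
(609, -311) none
(609, -311) 4081 mean [ 606.7 -298.9  114.2] rect [array([ 613.4, -307.2]), array([68.3, 51.5]), np.float64(30.5)]
```

View pics/w6.png

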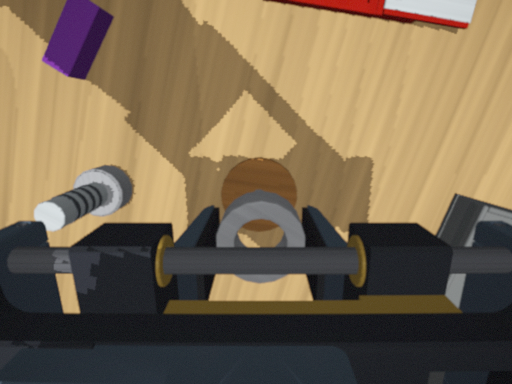

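The ring is held at (260,235) and the base is at (259,195). The base measures (608.3, −311.8), so we're aligned. Lowering.

Call:
send_rows(motion=[[0,0,-0.06,0,0,0,-1],[0,0,-0.12,0,0,0,-1],[0,0,-0.15,0,0,0,-1],[0,0,-0.164,0,0,0,-1],[0,0,-0.171,0,0,0,-1],[0,0,-0.174,0,0,0,-1],[0,0,-0.174,0,0,0,-1],[0,0,-0.174,0,0,0,-1],[0,0,-0.174,0,0,0,0.6],[0,0,-0.174,0,0,0,0.6],[0,0,-0.174,0,0,0,0.6],[0,0,-0.174,0,0,0,0.6],[0,0,-0.174,0,0,0,0.6],[0,0,-0.1,0,0,0,0.6],[0,0,0,0,0,0,0.6],[0,0,0.1,0,0,0,0.6],[0,0,0.1,0,0,0,0.6]])

```text
time_s: 13.95
ee_pos: [611.2, -312.6, 155.5]
ee_rot: [179.6, 0.4, 105.7]
force: [-0.1, -0.8, -0.3]
gripper_width: 73.1
gripper_force: 0.0
```

```bash
python3 -c "
from w import *
shot('w7',[(608,-312,45,27,40),(470,-344,30,75,100)])"
```

```text
t 13.95 tcp [ 611.2 -312.6  155.5] [179.6   0.4 105.7] w 73.1
(608, -312) 1251 mean [ 610.4 -310.5   30.8] rect [array([ 610.8, -311. ]), array([50.3, 50.6]), np.float64(15.0)]
(470, -344) 599 mean [ 471.1 -343.1   83.1] rect [array([ 469.8, -344.3]), array([21.4, 21.4]), np.float64(6.7)]
```

The ring is flat on its base (top at about 31–32 mm). Now the big plug at (469.8, −344).

Call:
send_rows(motion=[[-0.1,-0.024,0,0,0,0,0.6],[-0.2,-0.047,0,0,0,0,0.6],[-0.278,-0.065,0,0,0,0,0.6],[-0.278,-0.065,0,0,0,0,0.6],[-0.278,-0.065,0,0,0,0,0.6],[-0.278,-0.065,-0.1,0,0,0,0.6],[-0.278,-0.065,-0.18,0,0,0,0.6],[-0.278,-0.065,-0.228,0,0,0,0.6],[-0.278,-0.065,-0.228,0,0,0,0.6],[-0.278,-0.065,-0.228,0,0,0,0.6],[-0.278,-0.065,-0.228,0,0,0,-1],[-0.278,-0.065,-0.228,0,0,0,-1],[-0.278,-0.065,-0.228,0,0,0,-1],[-0.278,-0.065,-0.228,0,0,0,-1],[-0.278,-0.065,-0.228,0,0,0,-1],[-0.278,-0.065,-0.228,0,0,0,-1],[-0.278,-0.065,-0.228,0,0,0,-1],[-0.278,-0.065,-0.228,0,0,0,-1],[-0.278,-0.065,-0.228,0,0,0,-1]], squeeze=40)

```text
time_s: 16.38
ee_pos: [469.2, -343.8, 35.9]
ee_rot: [-180.0, -0.0, 105.7]
force: [-3.1, -1.3, 2.5]
gripper_width: 21.5
gripper_force: 40.0
```

Call:
send_rows(motion=[[0,0,0.05,0,0,0,-1],[0,0,0.11,0,0,0,-1],[0,0,0.168,0,0,0,-1],[0.02,0.05,0.168,0,0,0,-1],[0.04,0.12,0.168,0,0,0,-1],[0.07,0.21,0.168,0,0,0,-1],[0.1,0.31,0.168,0,0,0,-1],[0.13,0.41,0.168,0,0,0,-1],[0.16,0.51,0.168,0,0,0,-1],[0.19,0.61,0.168,0,0,0,-1],[0.22,0.71,0.168,0,0,0,-1],[0.25,0.8,0.168,0,0,0,-1],[0.27,0.86,0.168,0,0,0,-1],[0.28,0.895,0.168,0,0,0,-1],[0.28,0.895,0.168,0,0,0,-1],[0.28,0.895,0.12,0,0,0,-1],[0.28,0.895,0.09,0,0,0,-1],[0.28,0.895,0.09,0,0,0,-1],[0.28,0.895,0.09,0,0,0,-1]])

```text
time_s: 18.75
ee_pos: [610.1, 103.2, 81.6]
ee_rot: [179.9, 0.0, 105.6]
force: [0.1, 0.6, -3.9]
gripper_width: 21.2
gripper_force: 40.0
```

```bash
python3 -c "
from w import *
shot('w8',[(609.5,103.5,65,17,24)])"
```

```text
t 18.75 tcp [610.1 103.2  81.6] [179.9   0.  105.6] w 21.2
(609.5, 103.5) 3740 mean [603.9 123.1  19.1] rect [array([609. , 110.2]), array([84.4, 68.8]), np.float64(3.5)]
```

View pics/w8.png

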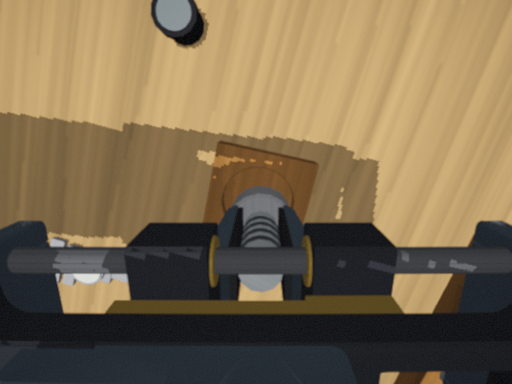

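The plug is at (262,225) and the hole is centred at about (259,200), so they are aligned (socket centre about (609, 103)). Lowering.

Call:
send_rows(motion=[[0,0,-0.03,0,0,0,-1],[0,0,-0.052,0,0,0,-1],[0,0,-0.064,0,0,0,-1],[0,0,-0.071,0,0,0,-1],[0,0,-0.075,0,0,0,-1],[0,0,-0.075,0,0,0,-1],[0,0,-0.075,0,0,0,-1],[0,0,-0.075,0,0,0,0],[0,0,-0.075,0,0,0,0],[0,0,-0.075,0,0,0,0],[0,0,-0.075,0,0,0,0],[0,0,-0.075,0,0,0,0],[0,0,0.0,0,0,0,0],[0,0,0.08,0,0,0,0],[0,0,0.138,0,0,0,0],[0,0,0.138,0,0,0,0]])

```text
time_s: 20.8
ee_pos: [611.2, 103.9, 152.6]
ee_rot: [179.7, 0.0, 105.7]
force: [0.5, -0.5, -0.9]
gripper_width: 45.5
gripper_force: 0.0
```

```bash
python3 -c "
from w import *
shot('w9',[(609.5,103.5,30,80,105),(609,103,24,20,40)])"
```

```text
t 20.8 tcp [611.2 103.9 152.6] [179.7   0.  105.7] w 45.5
(609.5, 103.5) 568 mean [611.  104.7  91.1] rect [array([611.3, 103.5]), array([21.2, 20.9]), np.float64(35.4)]
(609, 103) 806 mean [609.3 110.5  31.5] rect [array([610.7, 106.2]), array([42.7, 37.9]), np.float64(17.5)]
```

The big plug is seated. Next is the block.

Call:
send_rows(motion=[[-0.339,-0.437,0,0,0,0.813,0.2],[-0.339,-0.437,0,0,0,0.813,0.2],[-0.339,-0.437,0,0,0,0.813,0.2],[-0.339,-0.437,0,0,0,0.813,0.2],[-0.339,-0.437,0,0,0,0.813,0.2],[-0.339,-0.437,0,0,0,0.813,0.2],[-0.339,-0.437,0,0,0,0.813,0.2],[-0.339,-0.437,0,0,0,0.813,0.2],[-0.339,-0.437,0,0,0,0.813,0.2]])

```text
time_s: 21.98
ee_pos: [440.6, -114.1, 149.7]
ee_rot: [180.0, -0.0, 154.5]
force: [-0.9, 0.2, 0.0]
gripper_width: 54.6
gripper_force: 0.0
```

```bash
python3 -c "
from w import *
shot('w10',[(440,-114.7,45,20,30)])"
```

```text
t 21.975 tcp [ 440.6 -114.1  149.7] [180.   -0.  154.5] w 54.6
(440, -114.7) 1269 mean [ 440.1 -113.4   23. ] rect [array([ 441. , -114.1]), array([23.4, 60.1]), np.float64(65.0)]
```

View pics/w10.png

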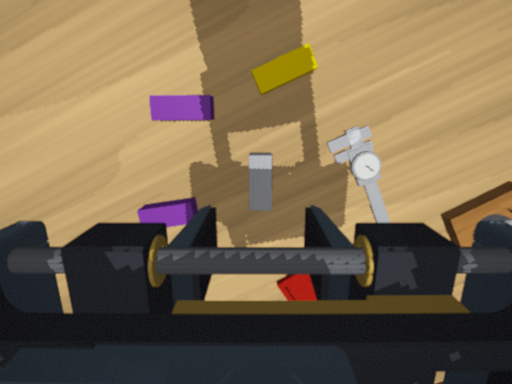

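The grey block is at (261,181), aligned and centred between the fingers; purple (181,108), (168,212) and yellow (285,68) are clear. Gripping with the tips at 12 mm.

Call:
send_rows(motion=[[0.001,0.001,-0.12,0,0,0,0.2],[0.001,0.001,-0.22,0,0,0,0.2],[0.001,0.001,-0.265,0,0,0,0.2],[0.001,0.001,-0.276,0,0,0,0.2],[0.001,0.001,-0.276,0,0,0,0.2],[0.001,0.001,-0.276,0,0,0,-1],[0.001,0.001,-0.276,0,0,0,-1],[0.001,0.001,-0.276,0,0,0,-1],[0.001,0.001,-0.276,0,0,0,-1],[0.001,0.001,-0.276,0,0,0,-1],[0.001,0.001,-0.276,0,0,0,-1],[0.001,0.001,-0.276,0,0,0,-1],[0.001,0.001,-0.276,0,0,0,-1]])

```text
time_s: 23.65
ee_pos: [440.9, -114.4, 12.4]
ee_rot: [180.0, 0.0, 154.5]
force: [-0.7, 0.6, 5.7]
gripper_width: 23.8
gripper_force: 40.0
```

Call:
send_rows(motion=[[0,0,0.05,0,0,0,-1],[0,0,0.1,0,0,0,-1],[0,0,0.136,0,0,0,-1],[0.05,-0.002,0.136,0,0,0.1,-1],[0.12,-0.005,0.136,0,0,0.22,-1],[0.19,-0.007,0.136,0,0,0.34,-1],[0.26,-0.009,0.136,0,0,0.45,-1],[0.31,-0.011,0.136,0,0,0.52,-1],[0.334,-0.011,0.136,0,0,0.552,-1],[0.334,-0.011,0.136,0,0,0.552,-1],[0.334,-0.011,0.136,0,0,0.552,-1]])

```text
time_s: 25.02
ee_pos: [606.2, -119.7, 79.6]
ee_rot: [180.0, -0.1, -172.5]
force: [-0.5, 0.6, -2.3]
gripper_width: 23.7
gripper_force: 40.0
```

```bash
python3 -c "
from w import *
st=env.state();print(st['ee_pos'].round(1),st['ee_rot'].round(1),st['gripper_width'])
f=eyes.grab_frame('wrist');P=cloud(f,st);rgb=f['pixels'].astype(int)
red=(rgb[...,0]>70)&(rgb[...,0]>2*rgb[...,1])&(P[...,2]<14)&(P[...,2]>-3)
r=cv2.minAreaRect(np.float32(P[red][:,:2]));print(r,cv2.boxPoints(r).round(),red.sum())
cv2.imwrite('pics/w11.png',f['pixels'][...,::-1])
f=eyes.grab_frame('scene');cv2.imwrite('pics/s2.png',cv2.resize(f['pixels'][180:290,150:330],None,fx=4,fy=4)[...,::-1])"
```

```text
[ 606.2 -119.7   79.6] [ 1.800e+02 -1.000e-01 -1.725e+02] 23.689081953576324
((589.0145263671875, -121.90381622314453), (52.334373474121094, 53.525577545166016), 6.802121639251709) [[ 560.  -98.]
 [ 566. -152.]
 [ 618. -145.]
 [ 612.  -92.]] 2510
```

View pics/w11.png

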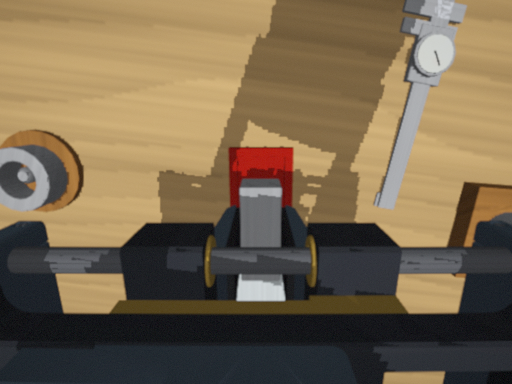

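The block is at (260,215), aligned with the red pocket at (261,178), and the pocket centre measures about (608.5, −119). The ring is over its post at (25,180). Lowering to 16 mm.

Call:
send_rows(motion=[[0.001,0.001,-0.05,0,0,0,-1],[0.001,0.001,-0.09,0,0,0,-1],[0.001,0.001,-0.112,0,0,0,-1],[0.001,0.001,-0.121,0,0,0,-1],[0.001,0.001,-0.126,0,0,0,-1],[0.001,0.001,-0.128,0,0,0,-1],[0.001,0.001,-0.128,0,0,0,-1],[0.001,0.001,-0.128,0,0,0,-1],[0.001,0.001,-0.128,0,0,0,0.1],[0.001,0.001,-0.128,0,0,0,0.1],[0.001,0.001,-0.128,0,0,0,0.1],[0.001,0.001,-0.128,0,0,0,0.1],[0.001,0.001,-0.128,0,0,0,0.1],[0.001,0.001,-0.05,0,0,0,0.1],[0.001,0.001,0.05,0,0,0,0.1],[-0.1,0.001,0.14,0,0,0,0.1],[-0.2,0.001,0.14,0,0,0,0.1],[-0.2,0.001,0.24,0,0,0,0.1],[-0.2,0.001,0.24,0,0,0,0.1]])

```text
time_s: 27.5
ee_pos: [508.9, -119.8, 203.5]
ee_rot: [-179.8, 0.4, -172.4]
force: [0.7, -0.4, -0.6]
gripper_width: 50.3
gripper_force: 0.0
```

```bash
python3 - <<'E'
from h import *
from workcell import env,eyes
for n in("scene","side"):
    f=eyes.grab_frame(n);P=cloud(f)
    for nm,x,y,r,z0,z1 in(("small",609,340,30,70,95),("big",609,103,30,80,105),("ring",609,-312,40,27,40),("block",608,-119,45,21,40),("caliper",475,-4,25,9,25),("loupe",516,222,25,26,45)):
        q=P[(np.hypot(P[...,0]-x,P[...,1]-y)<r)&(P[...,2]>z0)&(P[...,2]<z1)]
        print(n,nm,len(q),q.mean(0).round(1) if len(q) else "",[np.round(a,1) for a in cv2.minAreaRect(np.float32(q[:,:2]))] if len(q)>3 else "")
    if n=="side": cv2.imwrite("pics/end.png",cv2.resize(f["pixels"][90:345,140:330],None,fx=2.3,fy=2.3,interpolation=2)[...,::-1])
E
```

```text
scene small 32 [611.7 337.1  77.3] [array([609.6, 338.4]), array([12. , 13.4]), np.float64(36.8)]
scene big 72 [614.2 101.5  88.8] [array([611.4, 102.7]), array([19.9, 20.9]), np.float64(21.0)]
scene ring 221 [ 611.3 -310.5   31.6] [array([ 610.2, -310.9]), array([50.5, 49.9]), np.float64(43.2)]
scene block 193 [ 611.5 -120.2   26.7] [array([ 608.3, -120.4]), array([61.1, 24.7]), np.float64(8.7)]
scene caliper 66 [477.4  -5.2  13.2] [array([477.3,  -4.9]), array([30.4, 27.5]), np.float64(71.1)]
scene loupe 73 [519.6 220.9  30.6] [array([516.9, 222.1]), array([31. , 30.9]), np.float64(79.1)]
side small 69 [606.4 341.8  79.6] [array([607.2, 340.2]), array([13. , 15.3]), np.float64(31.0)]
side big 89 [608.1 106.6  89.8] [array([608.4, 104.8]), array([20.5, 21.8]), np.float64(3.4)]
side ring 118 [ 607.6 -308.9   31.9] [array([ 608.4, -310.8]), array([53.4, 50.4]), np.float64(77.0)]
side block 159 [ 605.7 -116.8   27.6] [array([ 605.7, -118.6]), array([57.8, 29.2]), np.float64(9.7)]
side caliper 109 [472.6  -2.6  14. ] [array([476.3,  -4.4]), array([32.6, 42.6]), np.float64(88.6)]
side loupe 159 [514.6 223.1  32.1] [array([514.5, 221.3]), array([31.8, 31.3]), np.float64(46.8)]
```

View pics/end.png

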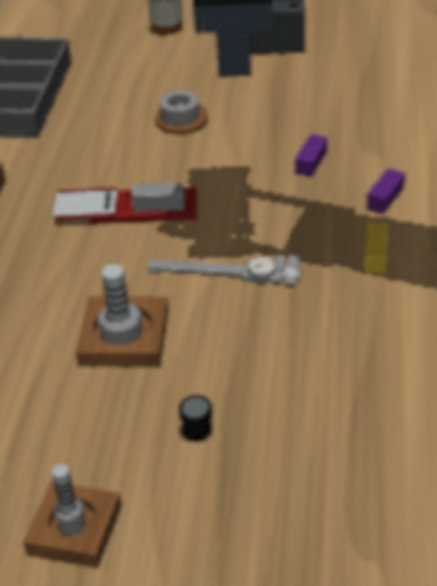

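The picture shows all four gauges seated: big plug (119,305), small plug (67,500), ring (180,107), block (158,197). The caliper and loupe haven't moved. Handing in.

```bash
python3 -c "
from workcell import env
print(env.job_done())"
```

```text
the job is handed in; nothing more can be done
None
```

All four gauges are seated in their homes and the caliper and loupe are where they were; the job is handed in, though the hand-in call returned no verdict.

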